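# Start the captive clamp bolt in its threaded boss

### The arm

A 6-joint arm with a two-finger parallel gripper is mounted at the origin on the work surface. World frame = base frame: x ahead of the robot, y to its left, z up, the work surface at z = 0. Lengths are in m, angles in rad, forces in N, time in s.
With the tool pointing down it reaches from about 0.3 to 0.75 m from the base axis. Payload 8.5 kg.
Tool frame: the origin (TCP) lies midway between the tips of the shut fingers; the grasp point (between the pads) lies 19 mm behind it (r.grip_depth is the distance from the TCP to the grasp point, in m); z points along the fingers, y is the direction in which the jaws open and shut (so a half turn about z gives the same grasp; the last joint's range is limited). The gripper opens to 88 mm and grips with 3 to 60 N. Pads are 18 mm wide; open, the fingers measure 123 mm over their backs; the gripper's body (75 mm by 187 mm) begins 45 mm behind the grasp point.
Start: joints at [1.006, 0.381, 1.297, -0, 1.464, -0.215], TCP at [0.188, 0.517, 0.239] pointing down, gripper open.
Joint ranges: [-3.11, 3.11], [-0.89, 2.33], [0.22, 2.48], [-1.42, 4.56], [0.17, 2.85], [-2.88, 2.88]. Speed limits (rad/s): [2.39, 2.39, 3.14, 3.14, 3.14, 3.14].

### API

Orientations are given as a 3x3 rotation matrix whose columns are the frame's x, y, z axes.
In Python, from plant import r gives the robot as it stands.
- The arm moves only by the tool send_rows, never from a script. Its argument "commands" is a list that holds one entry, the list of rows, each a list of 5 numbers: the opening, from 0 (shut) to 1 (fully open), then the shift along the tool's x, y, z as a fraction of full scale, then the turn about the tool's z as a fraction of full scale. A call has 1 to 8 rows; each row shifts and turns the commanded pose from where the row before left it, along the tool's axes as they then stand; what a row does not reach is not made up. Full scale, the value 1, is 0.03 m for a shift and 0.1 rad for a turn. A row lasts 1/10 s, in which the tool goes at most 50 mm and 8.59 degrees, less where a joint would pass 70% of its speed; a pose out of reach is approached as far as the arm can. A call with a number of a shift or a turn outside -1 to 1 is refused whole. A call with a gripper value outside its range is refused whole. The fingers move at their own pace and stop on an object; "squeeze" is the grip in N (left out, the last holds). Time passes only in rows, so rows that do not move let the fingers close. It gives the time, the measured TCP pose, the force and the opening at its end, in the units of the state.
- r.get_obs(): the state, without advancing time (a new reading comes with each control period).
- r.get_image(name): name is "scene" or "top" or "wrist"; returns (picture, depth): 384x512x3 uint8, red, green, blue; 384x512 float32, m along the optical axis (not along the pixel's ray), 0 where there is no reading.
- r.calibration(name): a dict with "K" (3x3 intrinsics, pixels), "k1" (the pictures are not rectified: a ray, as slopes to the right and down, at radius r is drawn at 1 + k1 r^2 times it, then the intrinsics apply), "R" (3x3) and "t" (3): a world point X has camera coordinates R X + t. Camera axes: x right, y down, z forward; pixel columns grow to the right and rows downward; lengths in m; the calibration is good to about 2 mm. A picture is of the moment at which its call begins: read the wrist's pose just before it. calibration takes no time and is no camera call; for the wrist camera it gives the pose at the moment of the call.
- r.sign_off(): hands the job in, once; it reports no verdict.
The state is a dict: "t": time; "joints": joint angles; "qvel": joint speeds; "effort": joint torques, N m; "eef_pos": TCP position; "orientation": TCP orientation; "force": force on the tool from outside, world axes, zero at the start; "ft_torque": the same for the moment, N m; "gripper_width": finger opening in m.
Only numpy, scipy, OpenCV 4.12 (cv2) and the standard library are available. Lean on these libraries where they do the work, as an engineer would, in place of code of your own. Each camera call takes 0.05 s, during which the arm holds its last target.

### The job

The captive bolt on the clamp station rests on top of the thread of its boss, not yet started. Take its round head, turn it backward (counter-clockwise from above) until it drops one thread into the boss, then turn it forward (clockwise) one full turn, and finish while still gripping the head so that the bolt is held there, started. Do not turn it forward before it has dropped, and leave the tube, the stepped block and the wrench where they are.

Things in the scene. Friction and masses are not known exactly. Their poses are not given: they have to be found in the camera images.
- station: Fixed clamp station on the bed plate (plate top 20 mm above the bench). Origin on the plate top, on the bolt's axis, z up. Foot 130 x 76 x 8 mm; steel boss 44 mm across, 36 mm high, its window to +x showing a brass right-hand thread, pitch 6 mm; a post on the -x side carries a bracket 30 mm wide with a guide bush round the bolt. All but the bolt ends 75 mm above this origin.
- bolt: Captive upright steel bolt, 0.25 to 0.46 kg; only turns and slides up and down. Round ridged head 38 mm across, 36 mm high, driver slot on top; gripped at any angle. Origin on the axis 98.5 mm below the head's top, where its thread begins (tooth and slot along its x). Turns easily (0.03 N m) and stays where left; its own weight keeps it down on the thread.
- bolt_top (a point): Centre of the top face of the bolt's round head. At the start 149 to 155 mm above the bench. The head reaches from here 36 mm down.
- bolt_turn (a joint): Bolt angle in rad, growing FORWARD (clockwise from above, screwing in). 0 is the start of the thread: turned back past it (by 0 to 0.3 rad) with nothing holding it up, the bolt falls one pitch. Starts between 0.7 and 2.4. Stops at -6 and 9.6.
- bolt_lift (a joint): Bolt height in m, up positive; 0 with its tooth on the very start of the thread. Resting on top of the thread it is -0.006 * turn / 6.283, so it climbs slowly when turned back; past the start it falls to about -0.006; turned forward from there it sinks 6 mm per turn (-0.012 after one turn) and the thread holds it down. Not in the thread, it can be raised to +0.006.
- tube: Bystander: upright aluminium tube 60 mm across, 95 mm high, standing on the plate 11 to 17 cm from the bolt on the station's +y side. Origin at the centre of its underside.
- step_block: Bystander: dark steel stepped clamping block 60 x 34 x 38 mm on the plate 11 to 15 cm from the bolt on the station's -y side. Origin at the centre of its underside.
- wrench: Bystander: steel wrench 150 mm long, lying on the plate beyond the block on the station's -y side. Origin under its middle.

How it is judged:
On the way:
1. the bolt has been turned back past the start of the thread and has dropped one pitch (value of joint bolt_turn below 0.3 rad and value of joint bolt_lift below -0.0042 m), for 0.1 s.
At the end, for the whole second after the job is handed in: The bolt has been turned forward about one turn after its drop (between 4.9 and 7.7 rad from the start of the thread) and sits 9.5 to 14.5 mm below the start of the thread, at rest, the fingers still gripping it (more than 1.5 N); tube, block and wrench are within 30 mm of where they were (value of joint bolt_turn between 4.9 and 7.7 rad and value of joint bolt_lift between -0.0145 and -0.0095 m and contact force between the fingers and bolt above 1.5 N and linear speed of bolt below 0.02 m/s and angular speed of bolt below 0.3 rad/s and distance of each of tube, step_block, wrench from where it was at the start of the episode below 0.03 m); the arm keeps its last pose, push and grip.
It fails at once if the bolt was screwed forward before it had dropped at the thread start (value of joint bolt_turn above 2.9 rad and value of joint bolt_lift above -0.0058 m).
It fails at once if a bystander (tube, stepped block, wrench) was pushed away or toppled (distance of any of tube, step_block, wrench from where it was at the start of the episode above 0.03 m or angle between tube's own z axis and vertical above 0.3 rad).
It also fails if it takes over 72 s, if anything falls off the work surface, if the arm or the gripper's body presses on something with over 40 N, if the wrist force passes 120 N, or if a joint passes its speed limit or range.

## Working session

There is one attempt and no reset: what is moved stays moved. The work goes in short steps, Python scripts to look and compute and a tool call to move; the robot and the scene stay as the last step left them, time stands still between calls to the robot, and variables do not carry over. Pictures are saved under pics/ and viewed, and the job is handed in when it is done.

Besides the shell and the picture viewer there is one more tool, called as name(argument=value, ...) on one line, values as JSON. send_rows: Moves the arm, as the interface text tells. Its arguments: {"type":"object","properties":{"commands":{"type":"array"},"squeeze":{"type":"number"}},"required":["commands"]}

```bash
ls; mkdir -p pics
cat > h.py <<'E'
import numpy as np, cv2
from plant import r
def save(n,f):
    im,d=r.get_image(n); c=r.calibration(n); cv2.imwrite(f'pics/{f}.png',im[:,:,::-1]); np.savez(f'pics/{f}.npz',im=im,d=d,K=c['K'],k1=c['k1'],R=c['R'],t=c['t'])
def pts(f):
    z=np.load(f'pics/{f}.npz'); d=z['d']; h,w=d.shape
    u,v=np.meshgrid(np.arange(w),np.arange(h)); uv=np.stack([u,v],-1).reshape(-1,1,2).astype(float)
    n=cv2.undistortPoints(uv,z['K'],np.array([float(z['k1']),0,0,0])).reshape(h,w,2)
    P=np.concatenate([n*d[...,None],d[...,None]],-1)
    return (P-z['t'])@z['R'], d>0, z['im']
E
python3 - <<'E'
from h import *
save('top','top0'); save('scene','scene0'); save('wrist','wrist0')
print(r.get_obs())
a=[cv2.imread(f'pics/{n}0.png') for n in('top','scene')]
cv2.imwrite('pics/a0.png',cv2.resize(np.vstack(a),(400,600)))
E
```

```text
pics
{'t': 0.15, 'joints': array([ 1.00570113e+00,  3.81056341e-01,  1.29802926e+00, -1.50226467e-05,
        1.46356770e+00, -2.15314666e-01]), 'qvel': array([ 1.48585114e-04, -1.56920655e-03, -3.27159712e-03,  1.66563309e-03,
       -9.05507467e-04, -8.75822406e-05]), 'effort': array([ 3.43783693e-03, -4.38081300e+01, -2.24615693e+01,  7.13671558e-02,
        3.43456340e-02, -1.39661579e-04]), 'eef_pos': array([0.1883829 , 0.51651666, 0.23829084]), 'orientation': array([[-9.39448441e-01,  3.42689827e-01, -5.55357119e-04],
       [ 3.42690212e-01,  9.39448031e-01, -9.03753072e-04],
       [ 2.12022167e-04, -1.03934486e-03, -9.99999437e-01]]), 'force': array([ 0.15711836, -0.57543784, -0.03525634]), 'ft_torque': array([0.00466133, 0.04553469, 0.02413849]), 'gripper_width': 0.08789420693505584}
```

View pics/top0.png

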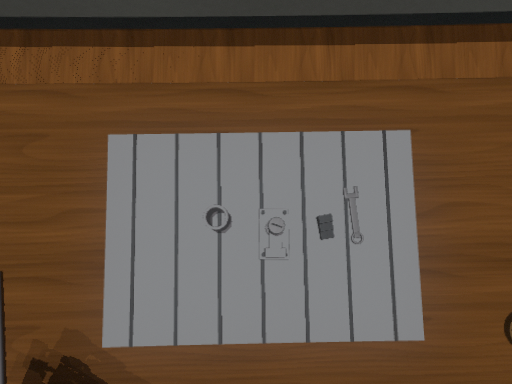

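View pics/scene0.png

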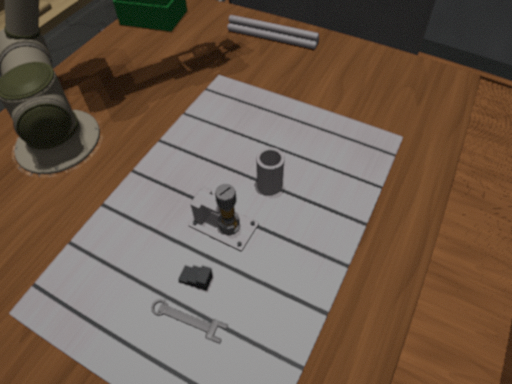

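View pics/wrist0.png

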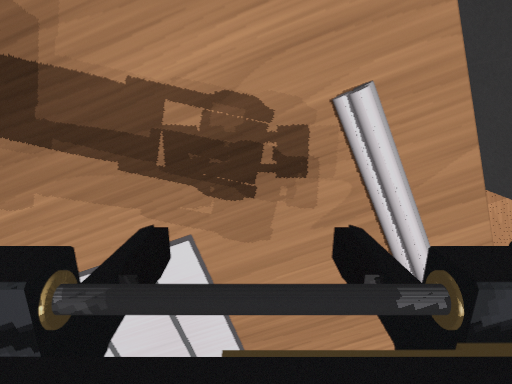

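Top view: bolt head at about (276,226) with its slot visible, tube at (217,217), block at (326,227) and wrench at (354,215). In the scene view the head is at about (226,192). Next I'll measure these.

Run:
```python
from h import *
for f,(u,v) in (('top0',(276,226)),('scene0',(226,192))):
    P,m,im=pts(f)
    print(f,P[v,u])
    w=np.zeros_like(m);w[v-25:v+25,u-25:u+25]=1
    s=m&w&(P[...,2]>.143)&(P[...,2]<.17)
    q=P[s]; print(len(q),np.median(q,0),q.min(0),q.max(0))
    vv,uu=np.where(s);(c,rad)=cv2.minEnclosingCircle(q[:,:2].astype(np.float32)); print('circ',c,rad, uu.min(),uu.max(),vv.min(),vv.max())
P,m,im=pts('top0')
for n,(u,v) in dict(tube=(217,217),rim=(217,207),blk=(326,227),wr=(354,215),bracket=(277,252),fA=(260,209),fB=(290,258)).items(): print(n,P[v,u].round(3))
c=im[195:270,195:345]; cv2.imwrite('pics/topc.png',cv2.resize(c[:,:,::-1],None,fx=5,fy=5,interpolation=cv2.INTER_CUBIC))
```

```text
top0 [ 0.54387981 -0.02942818  0.15588797]
220 [ 0.54640497 -0.03012723  0.15227541] [ 0.52829708 -0.0503511   0.14519971] [ 0.56458121 -0.01176015  0.15777985]
circ (0.5465238094329834, -0.031055623665452003) 0.019399497658014297 268 285 217 233
scene0 [ 0.54814128 -0.03057184  0.15137228]
311 [ 0.54674297 -0.03285888  0.15196421] [ 0.52670275 -0.04986862  0.14349008] [ 0.56453059 -0.01184289  0.15526521]
circ (0.5453998446464539, -0.03140058368444443) 0.019725222140550613 215 235 184 202
tube [0.577 0.115 0.019]
rim [0.593 0.107 0.115]
blk [ 0.545 -0.162  0.045]
wr [ 0.575 -0.239  0.028]
bracket [ 0.485 -0.034  0.097]
fA [0.595 0.004 0.03 ]
fB [ 0.468 -0.071  0.021]
```

View pics/topc.png

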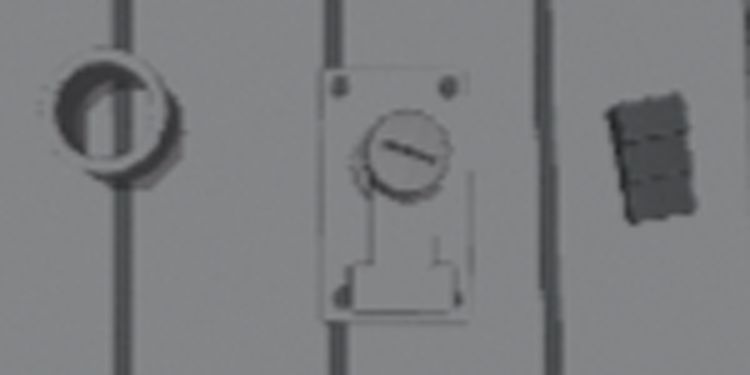

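send_rows(commands=[[[1, -1, -0.75, 0, 0], [1, -1, -0.75, 0, 0], [1, -1, -0.75, 0, 0], [1, -1, -0.75, 0, 0], [1, -1, -0.75, 0, 0], [1, -1, -0.75, 0, 0], [1, -1, -0.75, 0, 0], [1, -1, -0.75, 0, 0]]])

```text
t: 0.95
eef_pos: [0.3527, 0.2639, 0.2387]
orientation: [[-0.939, 0.343, -0.0], [0.343, 0.939, -0.0], [0.0, -0.0, -1.0]]
force: [0.3, 0.5, 0.1]
gripper_width: 0.0885
```

send_rows(commands=[[[1, -1, -0.75, 0, 0], [1, -1, -0.75, 0, 0], [1, -1, -0.75, 0, 0], [1, -1, -0.75, 0, 0], [1, -1, -0.75, 0, 0], [1, -1, -0.75, 0, 0], [1, -1, -0.75, 0, 0], [1, 0, 0, 0, 0]]])

```text
t: 1.75
eef_pos: [0.4973, 0.0423, 0.2381]
orientation: [[-0.938, 0.346, -0.0], [0.346, 0.938, -0.001], [-0.0, -0.001, -1.0]]
force: [0.5, 0.3, 0.6]
gripper_width: 0.0882
```

Run:
```python
from h import *
o=r.get_obs();print(o['t'],o['joints'].round(3),o['eef_pos'],o['orientation'].round(3))
save('wrist','w1')
P,m,im=pts('w1')
s=m&(P[...,2]>.146)&(P[...,2]<.158)&(np.hypot(P[...,0]-.546,P[...,1]+.031)<.025); q=P[s]
print(len(q),np.median(q,0),cv2.minEnclosingCircle(q[:,:2].astype(np.float32)))
```

```text
1.75 [-1.520e-01  2.920e-01  1.435e+00 -1.000e-03  1.415e+00 -1.369e+00] [0.49730996 0.04229752 0.23812935] [[-0.938  0.346 -0.   ]
 [ 0.346  0.938 -0.001]
 [-0.    -0.001 -1.   ]]
1289 [ 0.54140812 -0.02656105  0.1516897 ] ((0.5438340306282043, -0.02848896011710167), 0.019872581586241722)
```

View pics/w1.png

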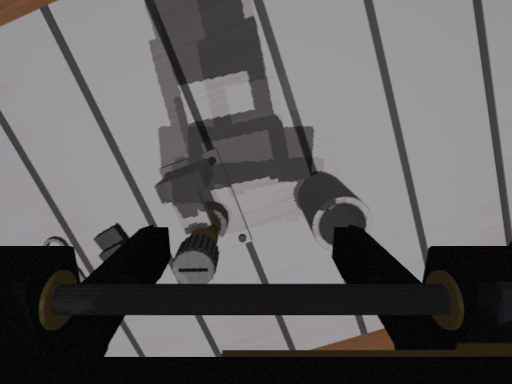

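Wrist view: head top at (193,267), slot horizontal, meaning along tool y, which puts bolt_turn at about 1.9. The tube at (335,215) and block at (112,238) are clear. I'll move over the bolt and wind forward in the air to gain room for the backward turn.

send_rows(commands=[[[1, -0.8, -0.57, 0, 0], [1, -0.8, -0.57, 0, 0], [1, -0.75, -0.56, 0, 0], [1, 0, 0, 0, 1], [1, 0, 0, 0, 1], [1, 0, 0, 0, 1], [1, 0, 0, 0, 1], [1, 0, 0, 0, 1]]])

```text
t: 2.6
eef_pos: [0.5437, -0.0253, 0.2387]
orientation: [[-0.658, 0.753, -0.001], [0.753, 0.658, 0.0], [0.001, -0.0, -1.0]]
force: [-1.6, 0.5, 0.1]
gripper_width: 0.0881
```

send_rows(commands=[[[1, 0, 0, 0, 1], [1, 0, 0, 0, 1], [1, 0, 0, 0, 1], [1, 0, 0, 0, 1], [1, 0, 0, 0, 1], [1, 0, 0, 0, 1], [1, 0, 0, 0, 1], [1, 0, 0, 0, 1]]])

```text
t: 3.4
eef_pos: [0.5437, -0.0253, 0.2388]
orientation: [[0.082, 0.997, -0.0], [0.997, -0.082, 0.0], [0.0, -0.001, -1.0]]
force: [0.1, 0.6, -0.5]
gripper_width: 0.0882
```

send_rows(commands=[[[1, 0, 0, 0, 1], [1, 0, 0, 0, 1], [1, 0, 0, 0, 1], [1, 0, 0, 0, 1], [1, 0, 0, 0, 1], [1, 0, 0, 0, 1], [1, 0, 0, 0, 1], [1, 0, 0, 0, 1]]])

```text
t: 4.2
eef_pos: [0.5437, -0.0253, 0.2388]
orientation: [[0.772, 0.636, -0.001], [0.636, -0.772, 0.0], [-0.0, -0.001, -1.0]]
force: [-0.1, -0.8, 0.7]
gripper_width: 0.0883
```

Run:
```python
from h import *
o=r.get_obs();print(o['t'],o['joints'].round(3),o['eef_pos'],o['orientation'].round(3))
save('wrist','w2');save('scene','s2')
P,m,im=pts('w2')
s=m&(P[...,2]>.146)&(P[...,2]<.158)&(np.hypot(P[...,0]-.546,P[...,1]+.031)<.025); q=P[s]
print(len(q),np.median(q,0),cv2.minEnclosingCircle(q[:,:2].astype(np.float32)))
```

```text
4.2 [-0.264  0.371  1.313  0.     1.459  0.618] [ 0.5437286  -0.02530764  0.23876017] [[ 0.772  0.636 -0.001]
 [ 0.636 -0.772  0.   ]
 [-0.    -0.001 -1.   ]]
1619 [ 0.54684682 -0.02895488  0.15169852] ((0.5455355644226074, -0.029636003077030182), 0.01999959722161293)
```

View pics/w2.png

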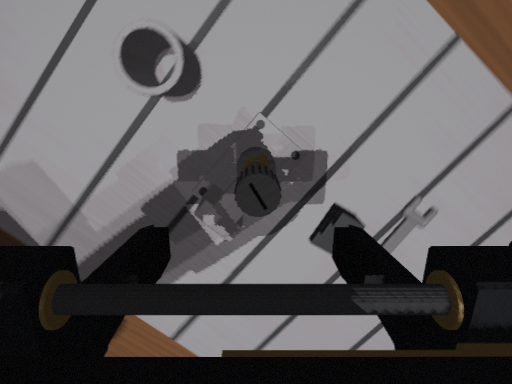

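View pics/s2.png

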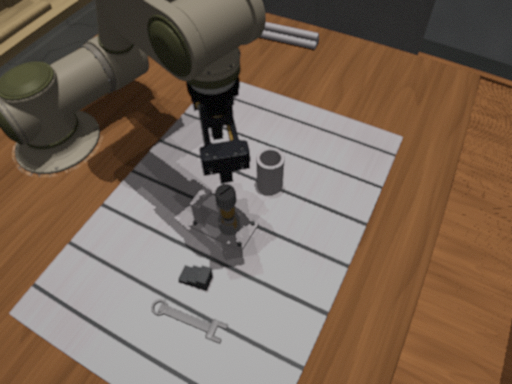

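The wrist view shows the whole head, centred at (258,196), with the slot at about 72° world, so turn ≈ 1.89. The three estimates agree on the centre (0.5457, -0.030) with the top at 0.152. Next I'll align, descend and grip.

send_rows(commands=[[[1, -0.05, 0.16, 0.9, 0], [1, 0, 0, 0.9, 0], [1, 0, 0, 0.9, 0], [1, 0, 0, 0.9, 0], [1, 0, 0, 0.4, 0], [1, 0, 0, 0, 0], [1, 0, 0, 0, 0]]])

```text
t: 5.0
eef_pos: [0.5467, -0.0312, 0.1197]
orientation: [[0.769, 0.639, 0.001], [0.639, -0.769, -0.0], [0.001, 0.001, -1.0]]
force: [0.5, -1.1, 0.4]
gripper_width: 0.0884
```

send_rows(commands=[[[0.4, 0, 0, 0, 0], [0.4, 0, 0, 0, 0], [0.4, 0, 0, 0, 0], [0, 0, 0, 0, 0], [0, 0, 0, 0, 0], [0, 0, 0, 0, 0]]], squeeze=12)

```text
t: 5.6
eef_pos: [0.5462, -0.0313, 0.1188]
orientation: [[0.77, 0.638, 0.0], [0.638, -0.77, -0.0], [0.0, 0.0, -1.0]]
force: [-0.4, 1.3, -0.0]
gripper_width: 0.0423
```

send_rows(commands=[[[0, 0, 0, 0, 0], [0, 0, 0, 0, 0], [0, 0, 0, 0, 0], [0, 0, 0, 0, 0]]])

```text
t: 6.0
eef_pos: [0.5458, -0.0308, 0.1186]
orientation: [[0.77, 0.638, -0.001], [0.638, -0.77, 0.001], [-0.0, -0.001, -1.0]]
force: [-3.7, 4.2, 1.5]
gripper_width: 0.0376
```

Run:
```python
from h import *
o=r.get_obs();print(o['t'],o['joints'].round(3),o['force'],o['ft_torque'],o['gripper_width'])
save('wrist','w3')
```

```text
6.0 [-2.730e-01  4.920e-01  1.490e+00  1.000e-03  1.161e+00  6.050e-01] [-3.67806943  4.20895794  1.51037369] [0.61585949 0.58408384 0.04239617] 0.03763921403961734
```

View pics/w3.png

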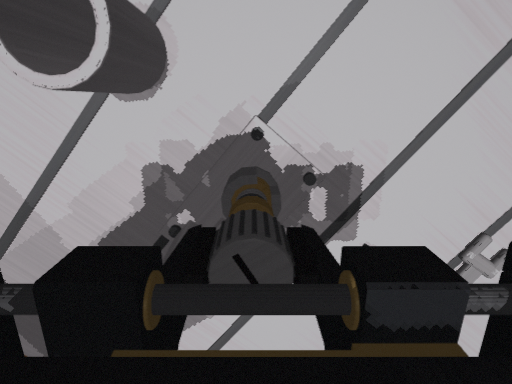

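Gripped: slot visible at (245,268), head between the pads. There's a slight side load, so I'll shift y by about -1 mm and turn back.

send_rows(commands=[[[0, 0, -0.04, 0, 0], [0, 0, 0, 0, -0.5], [0, 0, 0, -0.003, -1], [0, 0, 0, -0.003, -1], [0, 0, 0, -0.003, -1], [0, 0, 0, -0.003, -1], [0, 0, 0, -0.003, -1], [0, 0, 0, -0.003, -1]]])

```text
t: 6.85
eef_pos: [0.5457, -0.0308, 0.1194]
orientation: [[0.223, 0.975, 0.001], [0.975, -0.223, -0.001], [-0.001, 0.001, -1.0]]
force: [-1.3, 0.5, 0.8]
gripper_width: 0.0375
```

Run:
```python
from h import *
o=r.get_obs();print(o['t'],o['joints'].round(3),o['force'],o['ft_torque'],o['gripper_width'],o['eef_pos'])
save('wrist','w4')
```

```text
6.85 [-2.730e-01  4.910e-01  1.491e+00 -1.000e-03  1.160e+00 -4.700e-02] [-1.32835269  0.5221791   0.80492018] [ 0.00077964  0.27170167 -0.0156631 ] 0.037544828635212565 [ 0.54573678 -0.03079545  0.11936136]
```

View pics/w4.png

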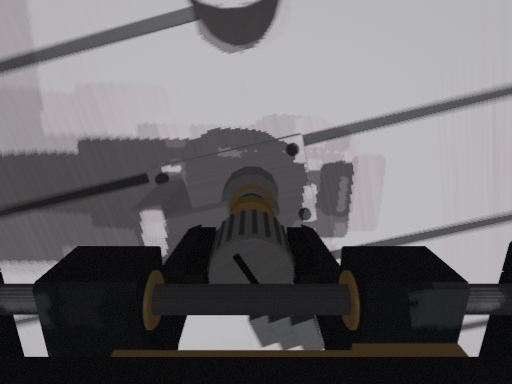

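The slot stays at (245,268) in the gripper frame, so the bolt turns with it (0.65 rad back). Continuing back by another 1.65 rad.

send_rows(commands=[[[0, 0, 0, -0.003, -1], [0, 0, 0, -0.003, -1], [0, 0, 0, -0.003, -1], [0, 0, 0, -0.003, -1], [0, 0, 0, -0.003, -1], [0, 0, 0, -0.003, -1], [0, 0, 0, -0.003, -1], [0, 0, 0, -0.003, -1]]])

```text
t: 7.7
eef_pos: [0.5457, -0.0308, 0.1201]
orientation: [[-0.542, 0.84, 0.001], [0.84, 0.542, -0.001], [-0.001, 0.0, -1.0]]
force: [0.2, -0.2, 2.0]
gripper_width: 0.0375
```

send_rows(commands=[[[0, 0, 0, -0.003, -1], [0, 0, 0, -0.003, -1], [0, 0, 0, -0.003, -1], [0, 0, 0, -0.003, -1], [0, 0, 0, 0, -1], [0, 0, 0, 0, -1], [0, 0, 0, 0, -1], [0, 0, 0, 0, -1]]])

```text
t: 8.5
eef_pos: [0.5457, -0.0308, 0.12]
orientation: [[-0.98, 0.197, 0.0], [0.197, 0.98, -0.001], [-0.0, -0.001, -1.0]]
force: [0.5, -0.6, -3.5]
gripper_width: 0.0375
```

send_rows(commands=[[[0, 0, 0, 0, -0.5], [0, 0, 0, 0, 0]]])

```text
t: 8.7
eef_pos: [0.5457, -0.0308, 0.1201]
orientation: [[-0.989, 0.151, 0.0], [0.151, 0.989, -0.001], [-0.0, -0.001, -1.0]]
force: [0.9, -1.1, -3.3]
gripper_width: 0.0375
```

Run:
```python
from h import *
o=r.get_obs();print(o['t'],o['joints'].round(3),o['force'],o['ft_torque'],o['gripper_width'],o['eef_pos'])
save('wrist','w5')
P,m,im=pts('w5'); s=m&(P[...,2]>.135)&(P[...,2]<.16)&(np.hypot(P[...,0]-.546,P[...,1]+.031)<.015);print(s.sum(),np.median(P[s],0))
P,m,im=pts('w3'); s=m&(P[...,2]>.135)&(P[...,2]<.16)&(np.hypot(P[...,0]-.546,P[...,1]+.031)<.015);print(s.sum(),np.median(P[s],0))
```

```text
8.7 [-2.730e-01  4.900e-01  1.490e+00 -1.000e-03  1.162e+00 -1.692e+00] [ 0.94179923 -1.14747371 -3.30540081] [-0.24784028 -0.19821005  0.0328678 ] 0.03750624978007108 [ 0.54569866 -0.03079198  0.12005164]
2067 [ 0.54110882 -0.02996389  0.153381  ]
2121 [ 0.55043053 -0.0271815   0.15175326]
```

View pics/w5.png

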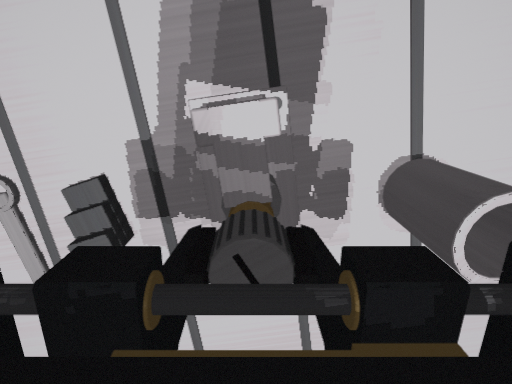

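The vertical force went from +2 to -3.3 N, about the bolt's weight, so the bolt is now hanging free, past the thread start. The head is still 1.6 mm up. I'll open the fingers to let it drop.

send_rows(commands=[[[0.6, 0, 0, 0, 0], [0.6, 0, 0, 0, 0], [0.6, 0, 0, 0, 0], [0.6, 0, 0, 0, 0]]])

```text
t: 9.15
eef_pos: [0.5455, -0.0304, 0.1205]
orientation: [[-0.989, 0.15, 0.0], [0.15, 0.989, -0.0], [-0.0, -0.0, -1.0]]
force: [0.1, 0.6, -0.7]
gripper_width: 0.0533
```

Run:
```python
from h import *
o=r.get_obs();print(o['t'],o['joints'].round(3),o['force'],o['ft_torque'],o['gripper_width'],o['eef_pos'])
save('wrist','w6')
P,m,im=pts('w6'); s=m&(P[...,2]>.135)&(P[...,2]<.16)&(np.hypot(P[...,0]-.546,P[...,1]+.031)<.015);print(s.sum(),np.median(P[s],0))
```

```text
9.15 [-0.272  0.489  1.49  -0.     1.163 -1.693] [ 0.0827785   0.61603324 -0.68843929] [ 0.04409506 -0.06313694  0.00553849] 0.0533183011425153 [ 0.54551778 -0.03040336  0.120529  ]
2338 [ 0.54267882 -0.03030166  0.14828172]
```

View pics/w6.png

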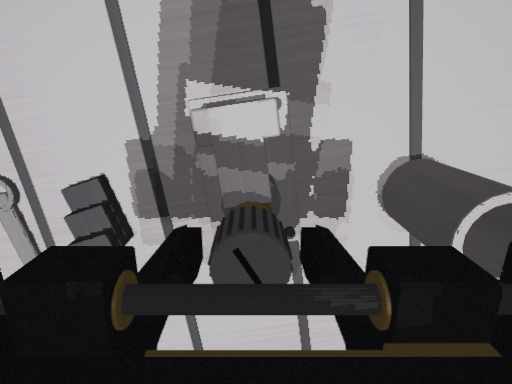

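It looks dropped by about 5 mm. I'll wind back while open to gain range, lower 5 mm, and check the height properly.

send_rows(commands=[[[0.65, 0, 0, 0.09, -1], [0.65, 0, 0, 0.09, -1], [0.65, 0, 0, 0, -1], [0.65, 0, 0, 0, -1], [0.65, 0, 0, 0, -1], [0.65, 0, 0, 0, -1], [0.65, 0, 0, 0, -1], [0.65, 0, 0, 0, -1]]])

```text
t: 10.0
eef_pos: [0.5455, -0.0304, 0.115]
orientation: [[-0.794, -0.608, 0.0], [-0.608, 0.794, -0.0], [-0.0, -0.0, -1.0]]
force: [0.1, 0.1, 0.3]
gripper_width: 0.0572
```

send_rows(commands=[[[0.65, 0, 0, 0, -1], [0.65, 0, 0, 0, -1], [0.65, 0, 0, 0, 0]]])

```text
t: 10.3
eef_pos: [0.5455, -0.0304, 0.115]
orientation: [[-0.659, -0.752, 0.0], [-0.752, 0.659, -0.0], [-0.0, -0.0, -1.0]]
force: [-0.3, 0.1, -0.5]
gripper_width: 0.057
```

Run:
```python
from h import *
o=r.get_obs();print(o['t'],o['joints'].round(3),o['force'],o['gripper_width'],o['eef_pos'])
save('wrist','w7')
for f in('w3','w4','w5','w6','w7'):
    P,m,im=pts(f); s=m&(P[...,2]>.135)&(P[...,2]<.165)&(np.hypot(P[...,0]-.546,P[...,1]+.031)<.015);z=P[s][:,2]
    h,e=np.histogram(z,np.arange(.135,.165,.001)); print(f,s.sum(),np.percentile(z,[50,75,90]).round(4),e[h.argmax()].round(4))
```

```text
10.3 [-0.272  0.496  1.496  0.     1.149 -2.694] [-0.29859577  0.11849311 -0.45593647] 0.05699710614784339 [ 0.54548619 -0.0304028   0.11503897]
w3 2121 [0.1518 0.1522 0.1525] 0.151
w4 2072 [0.1525 0.1529 0.1532] 0.152
w5 2067 [0.1534 0.1538 0.1541] 0.153
w6 2338 [0.1483 0.1486 0.149 ] 0.148
w7 2191 [0.1483 0.1487 0.1491] 0.148
```

View pics/w7.png

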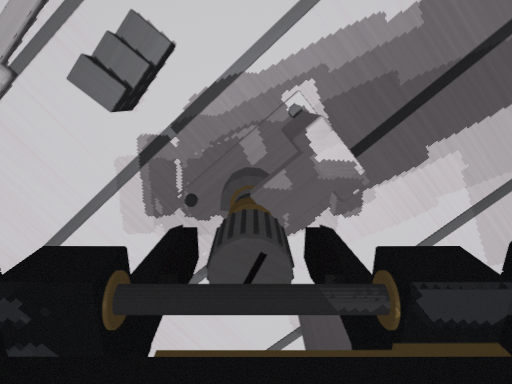

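The head top now reads 0.1483, against 0.1534 when held and 0.1518 at the start. That puts lift at about -5.3 mm, so the bolt has dropped. The slot is at (256,268). Next I'll grip and turn forward.

send_rows(commands=[[[0, 0, 0, 0, 0], [0, 0, 0, 0, 0], [0, 0, 0, 0, 0], [0, 0, 0, 0, 0], [0, 0, 0, 0, 0], [0, 0, 0, 0, 0]]])

```text
t: 10.95
eef_pos: [0.5458, -0.0307, 0.1151]
orientation: [[-0.66, -0.751, 0.001], [-0.751, 0.66, -0.0], [-0.0, -0.001, -1.0]]
force: [2.6, -2.9, -0.7]
gripper_width: 0.0373
```

send_rows(commands=[[[0, 0, 0, 0.003, 0.5], [0, 0, 0, 0.003, 1], [0, 0, 0, 0.003, 1], [0, 0, 0, 0.003, 1], [0, 0, 0, 0.003, 1], [0, 0, 0, 0.003, 1], [0, 0, 0, 0.003, 1], [0, 0, 0, 0.003, 1]]])

```text
t: 11.75
eef_pos: [0.5458, -0.0308, 0.1143]
orientation: [[-0.995, -0.096, 0.001], [-0.096, 0.995, -0.001], [-0.001, -0.001, -1.0]]
force: [2.6, -3.2, -1.1]
gripper_width: 0.0374
```

```bash
cat > c.py <<'E'
import sys
from h import *
f=sys.argv[1]
o=r.get_obs();print(o['t'],o['joints'].round(3),o['force'],o['ft_torque'],o['gripper_width'],o['eef_pos'])
save('wrist',f)
P,m,im=pts(f); s=m&(P[...,2]>.13)&(P[...,2]<.165)&(np.hypot(P[...,0]-.546,P[...,1]+.031)<.015);z=P[s][:,2]
print(f,s.sum(),np.percentile(z,[50,75,90]).round(4))
E
python3 c.py w8
```

```text
11.75 [-0.273  0.497  1.497 -0.     1.147 -1.939] [ 2.58547006 -3.22030485 -1.13436208] [-0.40698466 -0.46673902  0.09303227] 0.03741431248344764 [ 0.54582563 -0.03075171  0.11432666]
w8 2098 [0.1476 0.148  0.1484]
```

View pics/w8.png

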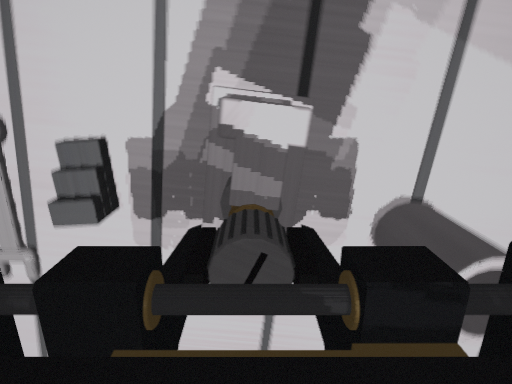

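The slot is still fixed in the gripper at (256,268) and the head has sunk 0.7 mm, so it's threading. Continuing forward.

send_rows(commands=[[[0, 0, 0, 0.003, 1], [0, 0, 0, 0.003, 1], [0, 0, 0, 0.003, 1], [0, 0, 0, 0.003, 1], [0, 0, 0, 0.003, 1], [0, 0, 0, 0.003, 1], [0, 0, 0, 0.003, 1], [0, 0, 0, 0.003, 1]]])

```text
t: 12.6
eef_pos: [0.5458, -0.0308, 0.1136]
orientation: [[-0.764, 0.646, 0.001], [0.646, 0.764, -0.001], [-0.001, -0.0, -1.0]]
force: [2.2, -4.3, -0.6]
gripper_width: 0.0376
```

send_rows(commands=[[[0, 0, 0, 0.003, 1], [0, 0, 0, 0.003, 1], [0, 0, 0, 0.003, 1], [0, 0, 0, 0.003, 1], [0, 0, 0, 0.003, 1], [0, 0, 0, 0.003, 1], [0, 0, 0, 0.003, 1], [0, 0, 0, 0.003, 1]]])

```text
t: 13.4
eef_pos: [0.5457, -0.0309, 0.1128]
orientation: [[-0.069, 0.998, 0.001], [0.998, 0.069, -0.001], [-0.001, 0.001, -1.0]]
force: [2.6, -3.2, -1.4]
gripper_width: 0.0376
```

```bash
python3 c.py w9
```

```text
13.4 [-2.730e-01  4.990e-01  1.499e+00 -1.000e-03  1.144e+00 -3.410e-01] [ 2.63439353 -3.23283969 -1.38496188] [-0.7245954  -0.38396682  0.04673725] 0.037561533226766905 [ 0.54571986 -0.03088554  0.11284789]
w9 2067 [0.1459 0.1463 0.1467]
```

View pics/w9.png

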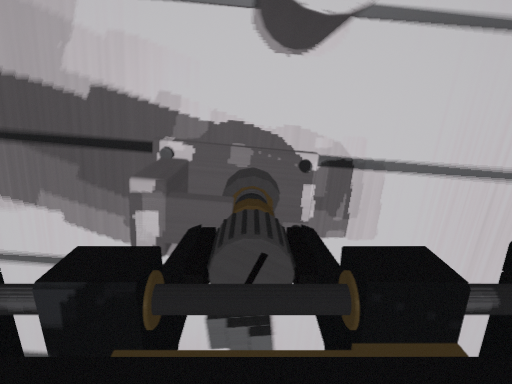

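Still following: slot unmoved at (256,268), head top at 0.1459 after 2.35 rad. Continuing.

send_rows(commands=[[[0, 0, 0, 0.003, 1], [0, 0, 0, 0.003, 1], [0, 0, 0, 0.003, 1], [0, 0, 0, 0.003, 1], [0, 0, 0, 0.003, 1], [0, 0, 0, 0.003, 1], [0, 0, 0, 0.003, 1], [0, 0, 0, 0.003, 1]]])

```text
t: 14.25
eef_pos: [0.5456, -0.0309, 0.1121]
orientation: [[0.667, 0.745, 0.0], [0.745, -0.667, -0.001], [-0.0, 0.001, -1.0]]
force: [2.6, -5.0, -0.4]
gripper_width: 0.0374
```

send_rows(commands=[[[0, 0, 0, 0.003, 1], [0, 0, 0, 0.003, 1], [0, 0, 0, 0.003, 1], [0, 0, 0, 0.003, 1], [0, 0, 0, 0.003, 1], [0, 0, 0, 0.003, 1], [0, 0, 0, 0.003, 1], [0, 0, 0, 0.003, 1]]])

```text
t: 15.05
eef_pos: [0.5456, -0.0308, 0.1114]
orientation: [[0.999, 0.041, 0.0], [0.041, -0.999, -0.001], [0.0, 0.001, -1.0]]
force: [1.8, -3.6, -1.9]
gripper_width: 0.0377
```

send_rows(commands=[[[0, 0, 0, 0.003, 1], [0, 0, 0, 0.003, 1], [0, 0, 0, 0.003, 1], [0, 0, 0, 0.003, 1], [0, 0, 0, 0.003, 1], [0, 0, 0, 0.003, 1], [0, 0, 0, 0.003, 1], [0, 0, 0, 0, 0]]])

```text
t: 15.85
eef_pos: [0.5456, -0.0307, 0.1107]
orientation: [[0.792, -0.611, 0.0], [-0.611, -0.792, -0.0], [0.0, 0.0, -1.0]]
force: [1.9, -3.1, -2.2]
gripper_width: 0.0379
```

```bash
python3 c.py w10
```

```text
15.85 [-0.273  0.501  1.501 -0.     1.139  1.955] [ 1.85747097 -3.08262961 -2.1601984 ] [-0.52000979 -0.24810872  0.03186134] 0.0378711687618495 [ 0.5455777  -0.03068536  0.11068637]
w10 2262 [0.1439 0.1443 0.1447]
```

View pics/w10.png

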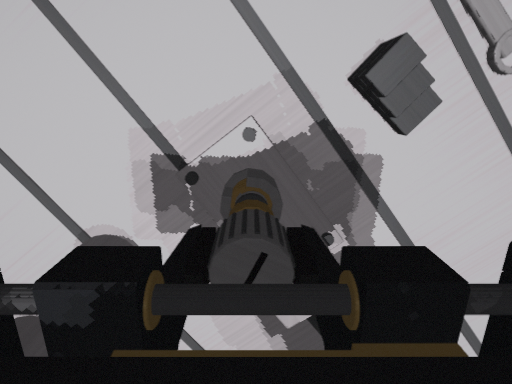

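4.65 rad forward, slot still at (256,268), head top at 0.1439 (4.4 mm below the dropped height). Next I'll regrip: open, wind back 2.1 rad, close.

send_rows(commands=[[[0.65, 0, 0, 0, 0], [0.65, 0, 0, 0, 0], [0.65, 0, 0, 0, 0], [0.65, 0, 0, 0, 0], [0.65, 0, 0, 0, 0], [0.65, 0, 0, 0, -1], [0.65, 0, 0, 0, -1], [0.65, 0, 0, 0, -1]]])

```text
t: 16.7
eef_pos: [0.5454, -0.0304, 0.1107]
orientation: [[0.938, -0.346, -0.0], [-0.346, -0.938, 0.0], [-0.0, -0.0, -1.0]]
force: [-0.3, -0.1, -0.5]
gripper_width: 0.0572
```

send_rows(commands=[[[0.65, 0, 0, 0, -1], [0.65, 0, 0, 0, -1], [0.65, 0, 0, 0, -1], [0.65, 0, 0, 0, -1], [0.65, 0, 0, 0, -1], [0.65, 0, 0, 0, -1], [0.65, 0, 0, 0, -1], [0.65, 0, 0, 0, -1]]])

```text
t: 17.5
eef_pos: [0.5454, -0.0303, 0.1107]
orientation: [[0.902, 0.432, -0.0], [0.432, -0.902, 0.0], [-0.0, -0.0, -1.0]]
force: [-0.1, 0.1, 0.3]
gripper_width: 0.0571
```

send_rows(commands=[[[0.65, 0, 0, 0, -1], [0.65, 0, 0, 0, -1], [0.65, 0, 0, 0, -1], [0.65, 0, 0, 0, -1], [0.65, 0, 0, 0, -1], [0.65, 0, 0, 0, -1], [0.65, 0, 0, 0, -1], [0.65, 0, 0, 0, -1]]])

```text
t: 18.3
eef_pos: [0.5454, -0.0303, 0.1107]
orientation: [[0.319, 0.948, -0.0], [0.948, -0.319, 0.0], [0.0, -0.0, -1.0]]
force: [0.1, 0.7, -0.0]
gripper_width: 0.057
```

send_rows(commands=[[[0.65, 0, 0, 0, -1], [0.65, 0, 0, 0, -1], [0, 0, 0, 0, 0], [0, 0, 0, 0, 0], [0, 0, 0, 0, 0], [0, 0, 0, 0, 0], [0, 0, 0, 0, 0], [0, 0, 0, 0, 0]]])

```text
t: 19.1
eef_pos: [0.5458, -0.0305, 0.1108]
orientation: [[0.129, 0.992, 0.001], [0.992, -0.129, -0.0], [0.0, 0.001, -1.0]]
force: [3.8, 0.2, -1.1]
gripper_width: 0.0378
```

```bash
python3 c.py w11
```

```text
19.1 [-0.272  0.501  1.501  0.     1.139 -0.143] [ 3.78568029  0.22851095 -1.05316234] [-0.03894084 -0.38453279 -0.05006429] 0.03782479061194193 [ 0.54577504 -0.03045493  0.11083591]
w11 2030 [0.1437 0.1441 0.1444]
```

View pics/w11.png

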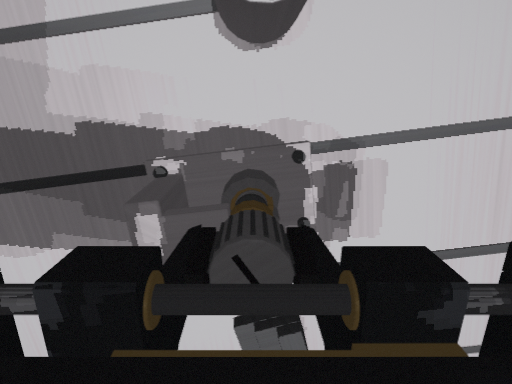

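Regripped: slot now at (245,268), head height unchanged at 0.1437. The last 2.05 rad forward comes next.

send_rows(commands=[[[0, 0, 0, 0.003, 1], [0, 0, 0, 0.003, 1], [0, 0, 0, 0.003, 1], [0, 0, 0, 0.003, 1], [0, 0, 0, 0.003, 1], [0, 0, 0, 0.003, 1], [0, 0, 0, 0.003, 1], [0, 0, 0, 0.003, 1]]])

```text
t: 19.95
eef_pos: [0.546, -0.0306, 0.1101]
orientation: [[0.804, 0.595, 0.001], [0.595, -0.804, -0.0], [0.001, 0.001, -1.0]]
force: [3.7, -1.1, -1.6]
gripper_width: 0.0374
```

send_rows(commands=[[[0, 0, 0, 0.003, 1], [0, 0, 0, 0.003, 1], [0, 0, 0, 0.003, 1], [0, 0, 0, 0.003, 1], [0, 0, 0, 0.003, 1], [0, 0, 0, 0.003, 1], [0, 0, 0, 0.003, 1], [0, 0, 0, 0.003, 1]]])

```text
t: 20.75
eef_pos: [0.5461, -0.0309, 0.1094]
orientation: [[0.987, -0.162, 0.001], [-0.162, -0.987, -0.001], [0.002, 0.001, -1.0]]
force: [4.2, -2.8, -1.6]
gripper_width: 0.0377
```

send_rows(commands=[[[0, 0, 0, 0.003, 1], [0, 0, 0, 0.003, 1], [0, 0, 0, 0.003, 1], [0, 0, 0, 0.003, 1], [0, 0, 0, 0.003, 0.5], [0, 0, 0, 0, 0], [0, 0, 0, 0, 0], [0, 0, 0, 0, 0]]])

```text
t: 21.55
eef_pos: [0.546, -0.031, 0.109]
orientation: [[0.821, -0.57, 0.001], [-0.57, -0.821, -0.001], [0.002, 0.0, -1.0]]
force: [4.5, -2.8, -2.6]
gripper_width: 0.0375
```

```bash
python3 c.py w12
python3 - <<'E'
from h import *
save('top','top1');P,m,im=pts('top1');P0,m0,im0=pts('top0')
d=cv2.absdiff(im,im0).max(2)
for n,(u,v) in dict(tube=(217,217),blk=(326,227),wr=(354,215)).items(): print(n,d[v-25:v+25,u-14:u+14].mean())
cv2.imwrite('pics/topd.png',im[:,:,::-1])
E
```

```text
21.55 [-2.730e-01  5.040e-01  1.503e+00 -1.000e-03  1.133e+00  1.905e+00] [ 4.51683639 -2.84936543 -2.58253048] [-0.53253764 -0.57672833 -0.05705603] 0.03748391653710303 [ 0.54599504 -0.03098211  0.10898027]
w12 2198 [0.142  0.1423 0.1427]
tube 5.354285714285714
blk 18.470714285714287
wr 5.913571428571428
```

View pics/w12.png

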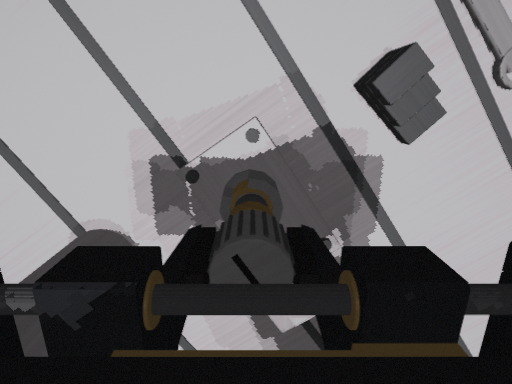

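View pics/top1.png

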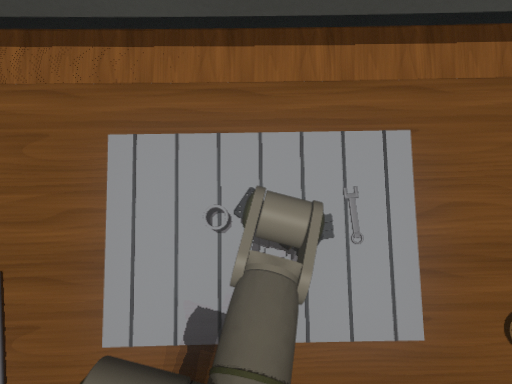

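The head top is at 0.1420 (lift ≈ -11.6 mm, turn ≈ 6.3) and the slot has held in the grip at (245,268). In the top view the tube (217,217) and wrench (354,215) haven't moved. The block is partly hidden by the arm there, but the wrist view shows it standing in place.

```bash
python3 -c "
from plant import r
o=r.get_obs();print(o['t'],o['force'],abs(o['qvel']).max(),o['gripper_width']);print(r.sign_off())"
```

```text
21.65 [ 3.58736154 -2.7877593  -1.07858388] 0.0023116357597693293 0.03788005053699633
the job is handed in; nothing more can be done
None
```

The bolt is started and still gripped, and I handed the job in at 21.65 s. No verdict came back.

- **Drop:** I gripped the head and turned it back 2.3 rad. At that point the gripper was carrying its weight, about 3.3 N. I opened the fingers and the head dropped 5.1 mm, from 0.1534 to 0.1483, so lift was about -5.3 mm.
- **Forward turn:** I turned it forward 6.7 rad with one regrip. That puts bolt_turn at about 6.3 rad.
- **Last checks:**
  - The head top was at 0.1420, so lift is about -11.6 mm. It should be about -12.0 mm at that angle; the 0.4 mm gap is within my measuring error.
  - The slot did not slip in the grip.
  - The fingers were 37.9 mm apart with the squeeze set to 12 N, and the arm was at rest. A side load of about 4.5 N remained on the wrist.
- **Bystanders:** The tube and wrench look unmoved in the top view. The arm partly hid the block there (the image comparison read high), so I judged it by eye in the wrist view, where it looked in place. I did not measure its final position.

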